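# Put the handhelds on charge in the sloped charging tray

## Robot

A 6-joint arm with a two-finger parallel gripper is mounted at the origin on the work surface. World frame = base frame: x ahead of the robot, y to its left, z up, the work surface at z = 0. Lengths are in m, angles in degrees, forces in N, time in s.
With the tool pointing down it reaches from about 0.275 to 0.775 m from the base axis. Payload 14.6 kg.
Tool frame: the origin (TCP) lies on the centre line of the jaws, within the pads' length; the fingertips stand ahead of it and the grasp point (between the pads) lies 11 mm behind it (manip.finger_overhang is the z of the fingertips in the tool frame, in m); z points along the fingers, y is the line along which they close (so a half turn about z gives the same grasp; the last joint's range is limited). The gripper opens to 85 mm and grips with 20 to 120 N. Pads are 22 mm wide; open, the fingers measure 114 mm over their backs; the gripper's body (76 mm by 85 mm) begins 54 mm behind the grasp point. The pads swing forward as they close: fully open they stand 13 mm farther back than shut.
Start: joints at [58.023, 15.075, -2.767, 72.158, 0, 81.102], TCP at [0.206, 0.483, 0.239] pointing down, gripper open.
Joint ranges: [-151.79, 151.79], [-50.71, 97.33], [-67.44, 78.34], [-121.81, 120.89], [-77.56, 73.72], [-180, 180]. Speed limits (degrees/s): [108.29, 108.29, 147.25, 159.86, 180, 180].

## Interface

Orientations are given as [roll, pitch, yaw] about the fixed x, y, z axes, in that order (R = Rz(yaw) Ry(pitch) Rx(roll)).
In Python, from rig import manip gives the robot as it stands.
- The arm moves only by the tool send_rows, never from a script. Its argument "rows" is one flat list of numbers, 4 for each row, row after row: the shift along the tool's x, y, z in m, then the turn about the tool's z in rad. In form: [tx, ty, tz, turn, tx, ty, tz, turn, ...]. A call has 1 to 10 rows; each row is the pose to reach, as a shift and turn from the pose commanded when the call began, along the tool's axes at that moment; what a row does not reach only later rows make up. A row lasts 1/10 s, in which the tool goes at most 50 mm and 8.59 degrees, less where a joint would pass 70% of its speed; a pose out of reach is approached as far as the arm can. A call with a gripper value outside its range is refused whole. "jaw" is the gripper's target within -1 to 1 (fully open at 1, half-way at 0, shut at -1), set as the call begins (left out, the last holds). The fingers move at their own pace and stop on an object; "grip_force" is the grip in N (left out, the last holds). Time passes only in rows, so rows that repeat a pose let the fingers close. It gives the time, the measured TCP pose, the force, the opening and the grip force at its end, in the units of the state.
- manip.get_state(): the state, without advancing time (a new reading comes with each control period).
- manip.snapshot(name): name is "scene" or "top" or "wrist"; returns (picture, depth): 400x640x3 uint8, red, green, blue; 400x640 float32, m along the optical axis (not along the pixel's ray), 0 where there is no reading.
- manip.get_calibration(name): a dict with "camera_matrix" (3x3 intrinsics, pixels), "R" (3x3) and "t" (3): a world point X has camera coordinates R X + t; the wrist camera has in their place "tool_from_camera" (4x4, takes a point from camera to tool coordinates, whose origin is the TCP and whose axes are the flange's). Camera axes: x right, y down, z forward; pixel columns grow to the right and rows downward; lengths in m; the calibration is good to about 2 mm. A picture is of the moment at which its call begins: read the wrist's pose just before it. get_calibration takes no time and is no camera call.
- manip.sign_off(): hands the job in; it is judged then, once.
The state is a dict: "t": time; "joint_pos": joint angles; "joint_velocities": joint speeds; "joint_efforts": joint torques, N m; "tcp_pos": TCP position; "tcp_rot": TCP orientation; "force": force on the tool from outside, world axes, zero at the start; "ft_torque": the same for the moment, N m; "finger_gap": finger opening in m; "gripper_force": force on a finger pad.
Only numpy, scipy, OpenCV 4.12 (cv2) and the standard library are available. Lean on these libraries where they do the work, as an engineer would, in place of code of your own. Each camera call takes 0.05 s, during which the arm holds its last target. There are 200 camera calls.

## Task

Put both handhelds on charge, one in each bay of the sloped charging tray: screen up, slide each one, foot (keypad end) first, down its bay, under the hood, until it rests fully and squarely against the stop. Switch the charger on at its red rocker, and leave the mug, the stapler and the note block where they are.

Things in the scene. Friction and masses are not known exactly. Their poses are not given: they have to be found in the camera images.
- handheld_1_center (a point): centre (half-way up) of a rugged handheld terminal, a stiff flat box 160 x 58 x 26 mm, 0.2 to 0.34 kg, yellow shell, black face with a dark screen near its head and a keypad near its foot; starts lying on the counter, screen up. x points along its length to the foot (keypad end with brass contacts), 80 mm away, y across its width, z out of the screen.
- handheld_1_foot (a point): middle of the lower edge of the yellow handheld's foot end, on its underside, 80 mm along x from the centre and 13 mm below it; same axes
- handheld_2_center (a point): centre (half-way up) of a rugged handheld terminal, a stiff flat box 160 x 58 x 26 mm, 0.2 to 0.34 kg, blue shell, black face with a dark screen near its head and a keypad near its foot; starts lying on the counter, screen up. x points along its length to the foot (keypad end with brass contacts), 80 mm away, y across its width, z out of the screen.
- handheld_2_foot (a point): middle of the lower edge of the blue handheld's foot end, on its underside, 80 mm along x from the centre and 13 mm below it; same axes
- dock: the charging tray, fixed to the counter: light grey wedge 204 mm deep and 220 mm wide with two dark-lined bays side by side, and at its left end a power box 70 mm wide with a level top 40 mm above the counter. Origin under the middle of the whole; x points away from the robot, towards the low end.
- tray: the tray's flat deck, stop and hood. Origin on the deck at the foot of the stop; x down the slope into the stop, y left, z square out of the deck. The deck falls away from the robot at 0.38 rad (21.8 degrees) to an upright stop across its low end, 18 mm above the counter there and 88 mm at its high end, 190 mm up the slope. It grips a little: a handheld laid on it stays put until it is moved.
- bay_a (a point): right-hand bay (away from the switch); either handheld may go in. Point on the deck, mid-bay, at the foot of the stop; x down the slope into the stop (up-slope is -x), y left, z square out of the deck. A handheld that is home has its foot point here and its axes along these. Only the last 45 mm run between cheeks, 68 mm apart, 36 mm high, with round noses; above them the deck is open at the sides.
- bay_b (a point): left-hand bay, next to the power box, 104 mm to the left of bay_a and the same in every way, same point and axes. In both, a hood covers the last 20 mm: underside 36 mm, top 41 mm above the deck, so a handheld must slide in beneath it. Above the cheeks a centred handheld has at least 29 mm of open deck on each side, and 46 mm to one in the other bay.
- rocker (a joint): the charger's switch: red rocker paddle 60 mm long (along the dock's x) and 34 mm wide on top of the power box. 0 = off: the end nearer the robot is down, the far end stands proud; 0.32 rad = on, far end down. Over-centre: let go before 0.16 rad it springs back, beyond it snaps over. Starts off.
- rocker_on_end (a point): on the rocker's top face, 20 mm from its pivot towards the far end that stands proud, about 55 mm above the counter: the spot to press straight down. It goes down 3 mm to pass centre and 6 mm to the end, a firm limit; about 3 N starts it and the force fades towards centre.
- mug: bystander: white ceramic mug, 82 mm across, 95 mm high, origin under its centre
- stapler: bystander: black desk stapler lying along its x axis, 145 mm long, 55 mm high, origin under its centre
- notes: bystander: block of yellow sticky notes 76 x 76 x 36 mm, origin under its centre
Mind the look-alikes: they are no part of the job. Leave any green, orange or turquoise look-alike of the part that bears handheld_2_center alone.

How it is judged (in metres and radians):
At the end, for the whole second after the job is handed in: One handheld lies in each bay, either way round as to which: screen up on the deck, foot end within 5 mm of the stop, within 9 mm of the bay's middle, straight to within 0.12 rad (7 degrees), at rest; the rocker is snapped over to on (beyond 0.28 rad) ((((x of handheld_1_foot in the frame of bay_a between -0.005 and 0.004 m and y of handheld_1_foot in the frame of bay_a between -0.009 and 0.009 m and z of handheld_1_foot in the frame of bay_a between -0.005 and 0.006 m and angle between the x axis of handheld_1_foot and the x axis of bay_a, either way round below 0.12 rad) and (x of handheld_2_foot in the frame of bay_b between -0.005 and 0.004 m and y of handheld_2_foot in the frame of bay_b between -0.009 and 0.009 m and z of handheld_2_foot in the frame of bay_b between -0.005 and 0.006 m and angle between the x axis of handheld_2_foot and the x axis of bay_b, either way round below 0.12 rad)) or ((x of handheld_2_foot in the frame of bay_a between -0.005 and 0.004 m and y of handheld_2_foot in the frame of bay_a between -0.009 and 0.009 m and z of handheld_2_foot in the frame of bay_a between -0.005 and 0.006 m and angle between the x axis of handheld_2_foot and the x axis of bay_a, either way round below 0.12 rad) and (x of handheld_1_foot in the frame of bay_b between -0.005 and 0.004 m and y of handheld_1_foot in the frame of bay_b between -0.009 and 0.009 m and z of handheld_1_foot in the frame of bay_b between -0.005 and 0.006 m and angle between the x axis of handheld_1_foot and the x axis of bay_b, either way round below 0.12 rad))) and value of joint rocker above 0.28 rad and linear speed of each of handheld_1, handheld_2 below 0.01 m/s); the robot touches nothing.
It fails at once if the mug is shoved more than 30 mm or tipped over (distance of mug from where it was at the start of the episode above 0.03 m or angle between mug's own z axis and vertical above 0.5 rad).
It fails at once if the stapler is shoved more than 30 mm or tipped over (distance of stapler from where it was at the start of the episode above 0.03 m or angle between stapler's own z axis and vertical above 0.5 rad).
It fails at once if the note block is shoved more than 30 mm or tipped over (distance of notes from where it was at the start of the episode above 0.03 m or angle between notes's own z axis and vertical above 0.5 rad).
It also fails if it takes over 72 s, if anything falls off the work surface, if the arm or the gripper's body presses on something with over 40 N, if the wrist force passes 120 N, or if a joint passes its speed limit or range.

## Working session

There is one attempt and no reset: what is moved stays moved. The work goes in short steps, Python scripts to look and compute and a tool call to move; the robot and the scene stay as the last step left them, time stands still between calls to the robot, and variables do not carry over. Pictures are saved under pics/ and viewed, at most 10 in all, crops included, and the job is handed in when it is done.

Besides the shell and the picture viewer there is one more tool, called after "Call:" as name(argument=value, ...) on one line, values as JSON. send_rows: Moves the arm, as the interface text tells. Its arguments: {"type":"object","properties":{"rows":{"type":"array","items":{"type":"number"}},"jaw":{"type":"number"},"grip_force":{"type":"number"}},"required":["rows"]}

```bash
ls; mkdir -p pics; python3 - <<'E'
from rig import manip
import cv2,numpy as np
for n in ("scene","top"):
    im,d=manip.snapshot(n); cv2.imwrite(f"pics/{n}0.png",im[:,:,::-1]); np.savez(f"{n}0.npz",im=im,d=d)
    c=manip.get_calibration(n); print(n,{k:np.round(v,4).tolist() for k,v in c.items()})
print({k:np.round(v,3).tolist() for k,v in manip.get_calibration("wrist").items()})
print(manip.get_state(), manip.finger_overhang)
E
```

```text
pics
scene {'camera_matrix': [[435.5211, 0.0, 320.4446], [0.0, 435.5211, 203.7862], [0.0, 0.0, 1.0]], 'R': [[-0.3694, 0.929, 0.0225], [0.4842, 0.2131, -0.8486], [-0.7931, -0.3026, -0.5285]], 't': [0.2744, -0.1398, 1.9672]}
top {'camera_matrix': [[423.6976, 0.0, 315.9475], [0.0, 423.6976, 200.7026], [0.0, 0.0, 1.0]], 'R': [[0.0275, -0.9996, -0.0048], [-0.991, -0.0266, -0.1309], [0.1308, 0.0084, -0.9914]], 't': [-0.1268, 0.4707, 1.2371]}
{'camera_matrix': [[291.262, 0.0, 320.119], [0.0, 291.262, 199.716], [0.0, 0.0, 1.0]], 'tool_from_camera': [[0.0, -0.946, -0.323, 0.084], [1.0, 0.0, -0.0, -0.001], [0.0, -0.323, 0.946, -0.136], [0.0, 0.0, 0.0, 1.0]]}
{'t': 0.1, 'joint_pos': array([ 5.80222183e+01,  1.50968755e+01, -2.79967447e+00,  7.21564594e+01,
        3.96877138e-04,  8.11028909e+01]), 'joint_velocities': array([ 8.46015244e-02, -2.03101323e-01,  1.61508472e-01, -1.49415514e-02,
       -4.11693928e-05, -1.43924220e-02]), 'joint_efforts': array([ 5.47209711e-03, -6.38576031e+01,  3.85063827e+01,  9.94605012e-03,
       -4.98931695e-05,  3.63666686e-05]), 'tcp_pos': array([0.20569096, 0.48278825, 0.23886899]), 'tcp_rot': array([-1.79947690e+02, -8.59055723e-03,  1.56919323e+02]), 'force': array([ 0.28774014, -0.85247696,  0.30318125]), 'ft_torque': array([-0.05091593,  0.00283311, -0.01186251]), 'gripper_force': 0.0, 'finger_gap': 0.0853239625991815} 0.008
```

View pics/top0.png

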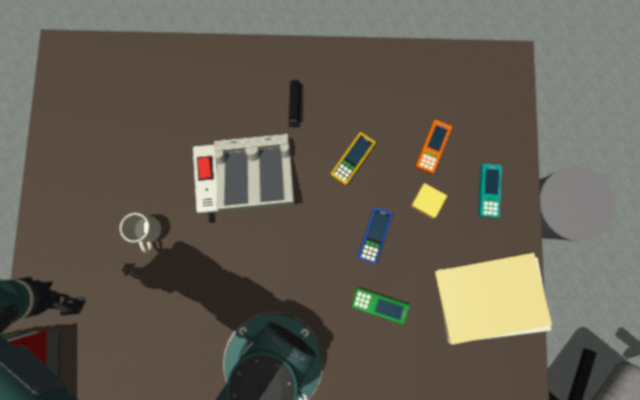

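View pics/scene0.png

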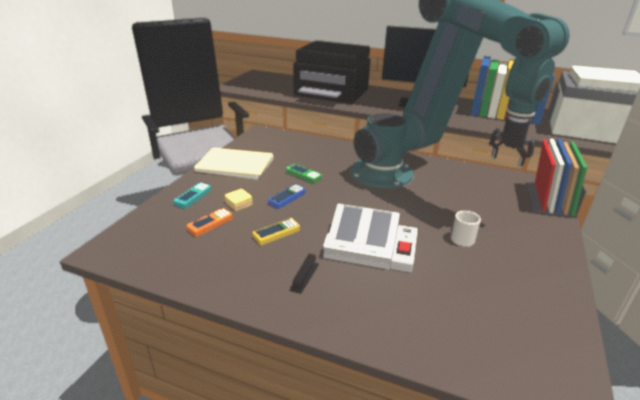

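Top view. Candidates for yellow are the yellow-shelled handheld (354,158) and the note block (429,200). For blue they are the blue handheld (375,235), turquoise (490,190), green (381,305) and orange (434,146). I choose (354,158) and (375,235). Both have their keypads towards the bottom-left of the image. The dock is at (245,172), with the hood at the top and the rocker at (205,168).

```bash
cat > h.py <<'E'
from rig import manip
import cv2,numpy as np
def pose():
    s=manip.get_state(); r,p,y=np.radians(s["tcp_rot"])
    from scipy.spatial.transform import Rotation as Ro
    T=np.eye(4); T[:3,:3]=Ro.from_euler("xyz",[r,p,y]).as_matrix(); T[:3,3]=s["tcp_pos"]; return T
def cam(n):
    c=manip.get_calibration(n); K=c["camera_matrix"]
    if n=="wrist":
        W=pose()@c["tool_from_camera"]; return K,W[:3,:3],W[:3,3]
    return K,c["R"].T,-c["R"].T@c["t"]
def ray(C,px,z):
    K,R,o=C; px=np.atleast_2d(px).astype(float)
    d=(R@np.linalg.inv(K)@np.c_[px,np.ones(len(px))].T).T
    return o+d*((z-o[2])/d[:,2])[:,None]
def hsv(im): return cv2.cvtColor(im,cv2.COLOR_RGB2HSV)
HUE={"yellow":(20,32),"blue":(105,125),"red":(0,6)}
def blob(C,im,name,z,near=None,minA=60):
    H=hsv(im); lo,hi=HUE[name]
    m=cv2.inRange(H,(lo,130,60),(hi,255,255)); m=cv2.morphologyEx(m,cv2.MORPH_CLOSE,np.ones((3,3)))
    out=[]
    for c in cv2.findContours(m,cv2.RETR_EXTERNAL,cv2.CHAIN_APPROX_NONE)[0]:
        h=cv2.convexHull(c)
        if cv2.contourArea(h)<minA: continue
        P=ray(C,h[:,0],z)[:,:2]
        (cx,cy),(w,l),a=cv2.minAreaRect((P*1000).astype(np.float32))
        if w>l: ang=a
        else: ang=a+90; w,l=l,w
        out.append((h[:,0].mean(0).round(0).tolist(),[round(cx/1000,4),round(cy/1000,4)],round(w),round(l),round(ang,1)))
    return out
E
python3 - <<'E'
from h import *
C=cam("top"); im=np.load("top0.npz")["im"]
for n,z in(("yellow",.026),("blue",.026),("red",.053)): print(n,*blob(C,im,n,z),sep="\n ")
# dock corners by eye
print("dock corners", ray(C,[[218,210],[296,203]],.088).round(3).tolist(), ray(C,[[196,212],[193,147]],.04).round(3).tolist())
print("stapler,mug",ray(C,[[295,103],[140,228]],.05).round(3).tolist())
x,y,w,h=185,125,125,100
cv2.imwrite("pics/c1.png",cv2.resize(im[y:y+150,x:x+220,::-1],(792,540),interpolation=cv2.INTER_CUBIC))
E
```

```text
yellow
 ([429.0, 201.0], [0.4844, -0.452], 84, 83, 151.9)
 ([354.0, 159.0], [0.6087, -0.2222], 167, 65, 146.7)
blue
 ([374.0, 242.0], [0.3772, -0.2917], 159, 59, 162.3)
red
 ([34.0, 340.0], [0.0502, 0.6686], 118, 71, 62.2)
 ([205.0, 168.0], [0.5612, 0.2199], 63, 38, 9.0)
dock corners [[0.432, 0.164, 0.088], [0.458, -0.058, 0.088]] [[0.429, 0.24, 0.04], [0.627, 0.262, 0.04]]
stapler,mug [[0.769, -0.042, 0.05], [0.377, 0.398, 0.05]]
```

View pics/c1.png

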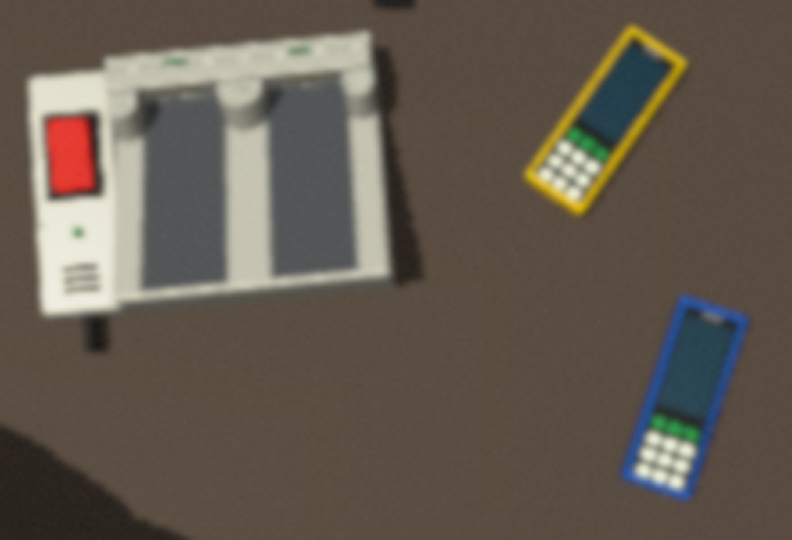

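The crop confirms the choice: yellow shell at (605,120), blue at (685,395), and the dock upright with its hood at the top. I'll move over the dock for a closer wrist look first.

```bash
cat >> h.py <<'E'
def go(x,y,z,yaw):
    T=pose(); d=T[:3,:3].T@(np.array([x,y,z])-T[:3,3])
    cy=np.degrees(np.arctan2(T[1,0],T[0,0])); t=-((yaw-cy+180)%360-180)
    print("delta",d.round(4).tolist(),"turn",round(float(np.radians(t)),4),"rows>=",round(max(np.linalg.norm(d)/.05,abs(t)/8.59),1))
E
python3 -c "
from h import *
go(.48,.10,.30,186.5)"
```

```text
delta [-0.4024, -0.2447, -0.061] turn -0.5163 rows>= 9.5
```

Call:
send_rows(rows=[-0.1,-0.06,-0.02,-0.13,-0.2,-0.12,-0.04,-0.26,-0.3,-0.18,-0.06,-0.39,-0.402,-0.245,-0.061,-0.516,-0.402,-0.245,-0.061,-0.516,-0.402,-0.245,-0.061,-0.516,-0.402,-0.245,-0.061,-0.516,-0.402,-0.245,-0.061,-0.516,-0.402,-0.245,-0.061,-0.516,-0.402,-0.245,-0.061,-0.516], jaw=-1)

```text
t: 1.1
tcp_pos: [0.4808, 0.0975, 0.3003]
tcp_rot: [-180.0, -0.0, -173.6]
force: [0.7, 1.1, -0.3]
finger_gap: -0.0005
gripper_force: 0.0
```

Call:
send_rows(rows=[0,0,0,0,0,0,0,0])

```text
t: 1.3
tcp_pos: [0.4797, 0.0995, 0.2999]
tcp_rot: [180.0, -0.1, -173.6]
force: [0.1, -0.3, 0.1]
finger_gap: -0.0002
gripper_force: 0.0
```

```bash
python3 - <<'E'
from h import *
C=cam("wrist"); im,d=manip.snapshot("wrist"); np.savez("w1.npz",im=im,d=d,K=C[0],R=C[1],o=C[2])
s=manip.get_state(); print(s["t"],s["tcp_pos"],s["tcp_rot"],s["joint_pos"].round(1))
print(blob(C,im,"red",.053))
cv2.imwrite("pics/w1.png",im[:,:,::-1])
E
```

```text
1.35 [0.47926112 0.10015829 0.30000245] [ 1.79986271e+02 -4.20887971e-02 -1.73536848e+02] [ 2.3 10.9  1.  80.1  0.  -4.2]
[([397.0, 234.0], [0.562, 0.2214], 63, 35, 8.1)]
```

View pics/w1.png

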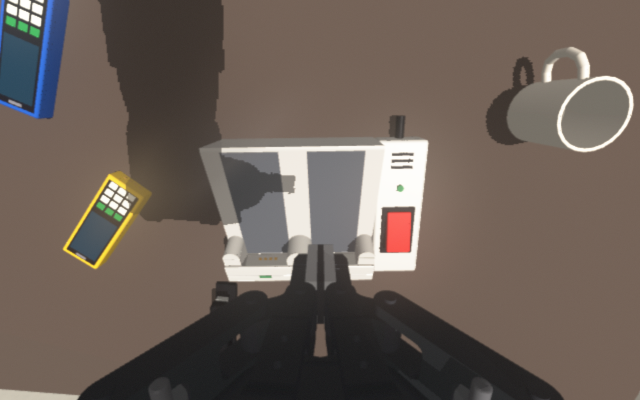

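The wrist view shows bay_a's lining around (262,200), bay_b's around (337,195), the rocker at (398,232), and the mug at (570,110) well clear. I'll measure the bays using the depth image.

```bash
python3 - <<'E'
from h import *
f=np.load("w1.npz"); im,d=f["im"],f["d"]; C=(f["K"],f["R"],f["o"])
def pts(u,v):
    z=d[v,u]; ok=z>0; u,v,z=u[ok],v[ok],z[ok]
    return C[2]+((C[1]@np.linalg.inv(C[0])@np.c_[u,v,np.ones(len(u))].T)*z).T
for name,(u0,u1) in {"a":(228,290),"b":(307,365)}.items():
    H=hsv(im).astype(int); m=np.zeros(d.shape,bool)
    # rows across bay: light->dark->light edges, subpixel-ish
    g=cv2.cvtColor(im,cv2.COLOR_RGB2GRAY).astype(float)
    mids=[]
    for v in range(158,236,4):
        dg=np.diff(cv2.GaussianBlur(g,(3,3),0)[v,u0-8:u1+8]); l=np.argmin(dg[:35]); r=35+np.argmax(dg[35:])
        P=pts(np.array([u0-8+l+3,u0-8+r-2]),np.array([v,v])); mids.append(np.r_[P.mean(0),np.linalg.norm(P[1]-P[0])])
    M=np.array(mids); good=abs(M[:,3]-np.median(M[:,3]))<.006; M=M[good]
    k=np.polyfit(M[:,0],M[:,1],1); kz=np.polyfit(M[:,0],M[:,2],1)
    print(name,len(M),"width",np.median(M[:,3]).round(4),"yaw",np.degrees(np.arctan(k[0])).round(2),"y@.5",np.polyval(k,.5).round(4),"slope deg",np.degrees(np.arctan(kz[0]*np.cos(np.arctan(k[0])))).round(1),"z@.5",np.polyval(kz,.5).round(4),"x where z=.018",((.018-kz[1])/kz[0]).round(4))
# box sides
g=cv2.cvtColor(im,cv2.COLOR_RGB2GRAY).astype(float)
e=[[300+np.argmin(np.diff(g[v,300+90:440]))+90,v] for v in range(150,262,6)]
P=ray(C,np.array(e),.04); k=np.polyfit(P[:,0],P[:,1],1); r=P[:,1]-np.polyval(k,P[:,0])
print("box left side yaw",np.degrees(np.arctan(k[0])).round(2),"y@.56",np.polyval(k,.56).round(4),"rms",r.std().round(4))
E
```

```text
Traceback (most recent call last):
IndexError: index 1 is out of bounds for axis 0 with size 1
```

```bash
cat > bay.py <<'E'
from h import *
f=np.load("w1.npz"); im,d=f["im"],f["d"]; C=(f["K"],f["R"],f["o"])
g=cv2.GaussianBlur(cv2.cvtColor(im,cv2.COLOR_RGB2GRAY),(3,3),0).astype(float)
v,u=np.mgrid[160:230:2,232:362:2]; u,v=u.ravel(),v.ravel(); z=d[v,u]; ok=(z>0); u,v,z=u[ok],v[ok],z[ok]
P=C[2]+((C[1]@np.linalg.inv(C[0])@np.c_[u,v,np.ones(len(u))].T)*z).T
for _ in range(4):
    A=np.c_[P[:,:2],np.ones(len(P))]; k=np.linalg.lstsq(A,P[:,2],rcond=None)[0]; r=P[:,2]-A@k; P=P[abs(r)<max(.002,2*r.std())]
n=np.r_[-k[:2],1]; n/=np.linalg.norm(n)
print("plane",k.round(4),"tilt",np.degrees(np.arccos(n[2])).round(2),"downslope az",np.degrees(np.arctan2(n[1],n[0])).round(2),"rms",r.std().round(4),len(P))
def onplane(px):
    dd=(C[1]@np.linalg.inv(C[0])@np.c_[px,np.ones(len(px))].T).T
    t=(k[2]+k[:2]@C[2][:2]-C[2][2])/(dd[:,2]-dd[:,:2]@k[:2]); return C[2]+dd*t[:,None]
for name,(u0,uc,u1) in {"a":(215,256,295),"b":(298,337,372)}.items():
    L=[];R=[]
    for v in range(158,234,3):
        dg=np.diff(g[v]); L.append([u0+np.argmin(dg[u0:uc])+.5,v]); R.append([uc+np.argmax(dg[uc:u1])+.5,v])
    L,R=onplane(np.array(L)),onplane(np.array(R)); W=np.linalg.norm(L-R,axis=1); M=(L+R)/2
    s=abs(W-np.median(W))<.004; q=np.polyfit(M[s,0],M[s,1],1)
    xs=[(.018-k[2]-k[1]*np.polyval(q,.62))/k[0]][0]
    print(name,s.sum(),"w",np.median(W).round(4),"yaw",np.degrees(np.arctan(q[0])).round(2),"y@.5",np.polyval(q,.5).round(4),"stop x",xs.round(4),"y",np.polyval(q,xs).round(4),"deck z@.5",(k[0]*.5+k[1]*np.polyval(q,.5)+k[2]).round(4))
e=[[390+np.argmin(np.diff(g[v,390:440])),v] for v in range(150,262,6)]
P=ray(C,np.array(e),.04); q=np.polyfit(P[:,0],P[:,1],1)
print("box left yaw",np.degrees(np.arctan(q[0])).round(2),"y@.56",np.polyval(q,.56).round(4))
E
python3 bay.py; python3 -c "
from h import *
go(.5815,.2238,.085,186.5)"
```

```text
plane [-0.3975 -0.0506  0.2746] tilt 21.84 downslope az 7.26 rms 0.0007 2251
a 20 w 0.0698 yaw 7.24 y@.5 0.0154 stop x 0.6416 y 0.0334 deck z@.5 0.0751
b 26 w 0.0694 yaw 7.17 y@.5 0.1204 stop x 0.6283 y 0.1365 deck z@.5 0.0698
box left yaw 7.18 y@.56 0.2552
delta [-0.1157, 0.1113, 0.2149] turn -0.0006 rows>= 5.4
```

Call:
send_rows(rows=[-0.03,0.03,0.04,0,-0.06,0.06,0.08,0,-0.09,0.09,0.12,0,-0.116,0.111,0.16,0,-0.116,0.111,0.2,0,-0.116,0.111,0.228,0,-0.116,0.111,0.232,0,-0.116,0.111,0.236,0,-0.116,0.111,0.238,0,-0.116,0.111,0.238,0])

```text
t: 2.35
tcp_pos: [0.5828, 0.2236, 0.0642]
tcp_rot: [180.0, 0.1, -173.5]
force: [-1.9, 0.2, 2.0]
finger_gap: -0.0003
gripper_force: 0.9
```

Call:
send_rows(rows=[0,0,0.002,0,0,0,0.004,0,0,0,0.006,0,0,0,0.007,0,0,0,0.007,0])

```text
t: 2.85
tcp_pos: [0.5831, 0.2234, 0.0577]
tcp_rot: [180.0, 0.2, -173.5]
force: [-6.6, -1.7, 29.8]
finger_gap: 0.0001
gripper_force: 14.4
```

Call:
send_rows(rows=[0,0,-0.05,0,0,0,-0.1,0.0,0,0,-0.15,0.14,0.02,-0.04,-0.17,0.28,0.04,-0.08,-0.17,0.42,0.06,-0.12,-0.17,0.56,0.08,-0.16,-0.17,0.7,0.1,-0.2,-0.17,0.84,0.12,-0.24,-0.17,0.98,0.14,-0.28,-0.17,1.12], jaw=1)

```text
t: 3.85
tcp_pos: [0.4737, -0.0721, 0.2253]
tcp_rot: [-180.0, 0.0, 122.0]
force: [1.7, -0.4, -0.5]
finger_gap: 0.0855
gripper_force: 0.0
```

```bash
python3 - <<'E'
from h import *
go(.38,-.29,.2,-17.7); print(manip.get_state()["joint_pos"].round(1))
E
```

```text
delta [-0.1351, -0.1949, 0.0254] turn 2.438 rows>= 16.3
[-18.4  10.9 -10.7  68.5  -0.   39.6]
```

Call:
send_rows(rows=[-0.02,-0.03,0,0.145,-0.04,-0.06,0,0.29,-0.06,-0.09,0,0.435,-0.08,-0.12,0,0.58,-0.1,-0.15,0.01,0.725,-0.12,-0.18,0.02,0.87,-0.135,-0.195,0.025,1.015,-0.135,-0.195,0.025,1.16,-0.135,-0.195,0.025,1.305,-0.135,-0.195,0.025,1.45])

```text
t: 4.85
tcp_pos: [0.3818, -0.2891, 0.2001]
tcp_rot: [-180.0, 0.0, 38.9]
force: [-0.6, 0.4, 0.7]
finger_gap: 0.0858
gripper_force: 0.0
```

Call:
send_rows(rows=[0,0,0,0.145,0,0,0,0.29,0,0,0,0.435,0,0,0,0.58,0,0,0,0.725,0,0,0,0.87,0,0,0,0.988,0,0,0,0.988])

```text
t: 5.65
tcp_pos: [0.382, -0.2889, 0.2002]
tcp_rot: [-180.0, 0.0, -17.5]
force: [0.1, -1.0, -0.1]
finger_gap: 0.0853
gripper_force: 0.0
```

```bash
python3 - <<'E'
from h import *
C=cam("wrist"); im,d=manip.snapshot("wrist")
s=manip.get_state(); print(s["t"],s["tcp_pos"],s["tcp_rot"],s["joint_pos"].round(1))
print(blob(C,im,"blue",.026,minA=2000))
t,_=manip.snapshot("top"); print(blob(cam("top"),t,"red",.05))
cv2.imwrite("pics/w2.png",im[:,:,::-1]); go(.3772,-.2917,.2,-17.7)
E
```

```text
5.7 [ 0.38204933 -0.28890215  0.20024388] [-1.79997169e+02  1.18695553e-02 -1.72337625e+01] [-46.9  11.5 -13.8  64.7  -0.  150.4]
[([319.0, 168.0], [0.3781, -0.2926], 158, 57, 162.4)]
[([31.0, 363.0], [-0.0203, 0.6976], 182, 130, 5.3), ([205.0, 167.0], [0.5628, 0.2213], 61, 37, 7.2)]
delta [-0.0038, 0.0041, 0.0003] turn 0.0092 rows>= 0.1
```

View pics/w2.png

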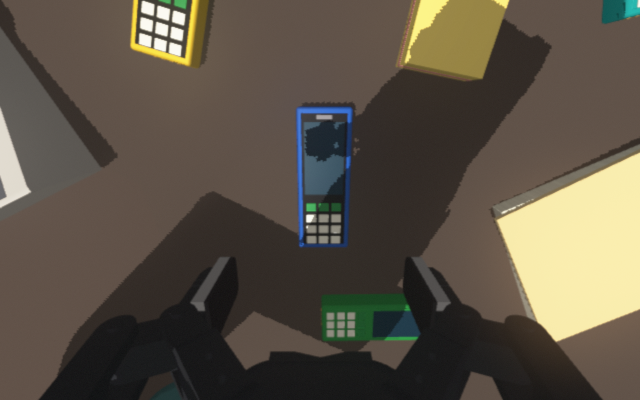

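The view shows the blue handheld at (325,175) with its keypad nearest the gripper, the green one at (375,318) outside the grasp, and yellow at the top left. The fit agrees with the top view.

Call:
send_rows(rows=[0.0073,0.0047,0.04,0.006,0.0073,0.0047,0.08,0.006,0.0073,0.0047,0.12,0.006,0.0073,0.0047,0.15,0.006,0.0073,0.0047,0.17,0.006,0.0073,0.0047,0.18,0.006,0.0073,0.0047,0.186,0.006,0.0073,0.0047,0.186,0.006])

```text
t: 6.55
tcp_pos: [0.3878, -0.2957, 0.0143]
tcp_rot: [-180.0, 0.0, -17.7]
force: [0.4, -0.1, 0.3]
finger_gap: 0.0852
gripper_force: 0.0
```

Call:
send_rows(rows=[0,0,0,0,0,0,0,0,0,0,0,0,0,0,0,0,0,0,0,0,0,0,0,0], jaw=-1, grip_force=25)

```text
t: 7.15
tcp_pos: [0.3882, -0.2959, 0.0152]
tcp_rot: [180.0, -0.1, -17.7]
force: [-0.8, 0.7, 6.8]
finger_gap: 0.0574
gripper_force: 25.8
```

Call:
send_rows(rows=[0,0,-0.03,0,0,0,-0.07,0,0,0,-0.11,-0.1,0,-0.03,-0.15,-0.24,0,-0.07,-0.18,-0.38,0,-0.11,-0.2,-0.52,0,-0.15,-0.2,-0.66,0,-0.19,-0.2,-0.8,0,-0.23,-0.2,-0.94,0,-0.27,-0.2,-1.08])

```text
t: 8.15
tcp_pos: [0.47, -0.0367, 0.2148]
tcp_rot: [180.0, -0.0, 44.5]
force: [0.7, -0.6, -3.4]
finger_gap: 0.0574
gripper_force: 31.6
```

```bash
python3 - <<'E'
from h import *
go(.5031,.1207,.18,187.2); s=manip.get_state(); print(s["joint_pos"].round(1),s["finger_gap"])
E
```

```text
delta [0.134, -0.0891, 0.0347] turn -2.4905 rows>= 16.6
[-14.4  10.4 -13.   66.6  -0.  121.1] 0.05736283439973191
```

Call:
send_rows(rows=[0.02,-0.013,0,-0.14,0.04,-0.027,0,-0.28,0.06,-0.04,0,-0.42,0.08,-0.053,0,-0.56,0.1,-0.067,0,-0.7,0.12,-0.08,0,-0.84,0.134,-0.089,0,-0.98,0.134,-0.089,0,-1.12,0.134,-0.089,0,-1.26,0.134,-0.089,0,-1.4])

```text
t: 9.15
tcp_pos: [0.5038, 0.119, 0.2145]
tcp_rot: [180.0, 0.0, 124.7]
force: [-0.8, 0.0, -2.5]
finger_gap: 0.0575
gripper_force: 31.6
```

Call:
send_rows(rows=[0,0,0,-0.14,0,0,0,-0.28,0,0,0,-0.42,0,0,0,-0.56,0,0,0,-0.7,0,0,0,-0.84,0,0,0,-0.98,0,0,0,-1.09,0,0,0.02,-1.09,0,0,0.035,-1.09])

```text
t: 10.15
tcp_pos: [0.5039, 0.1188, 0.179]
tcp_rot: [-180.0, 0.0, -173.1]
force: [-0.6, 0.4, -3.0]
finger_gap: 0.0572
gripper_force: 31.5
```

```bash
python3 - <<'E'
from h import *
go(.5031,.1207,.11,187.2)
im,d=manip.snapshot("wrist"); cv2.imwrite("pics/w3.png",im[:,:,::-1]); print(blob(cam("wrist"),im,"blue",.19,minA=1500)); print(manip.get_state()["joint_pos"].round(1))
E
```

```text
delta [0.0006, 0.002, 0.069] turn -0.006 rows>= 1.4
[([299.0, 177.0], [0.4843, 0.0948], 127, 49, 162.4)]
[  4.2  16.  -11.4  62.8  -0.   -2.6]
```

View pics/w3.png

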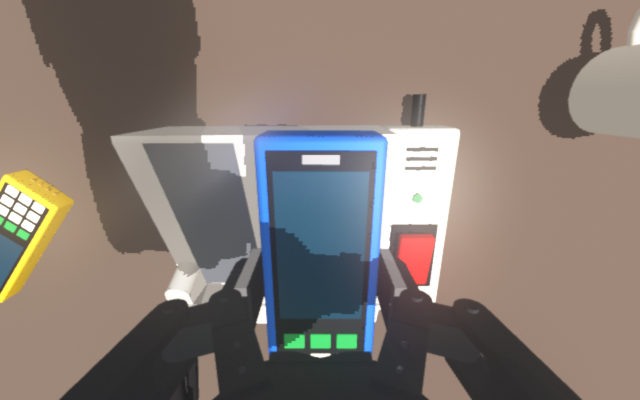

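The blue handheld is held level with its head towards the robot, centred in the jaws at (320,240). I'll lower it until the head side meets the deck and pivots.

Call:
send_rows(rows=[0.0006,0.002,0.03,-0.006,0.0006,0.002,0.06,-0.006,0.0006,0.002,0.069,-0.006,0.0006,0.002,0.073,-0.006,0.0006,0.002,0.077,-0.006,0.0006,0.002,0.08,-0.006,0.0006,0.002,0.08,-0.006], grip_force=20)

```text
t: 10.9
tcp_pos: [0.5047, 0.1208, 0.1004]
tcp_rot: [-180.0, 0.2, -172.8]
force: [4.6, 0.6, 2.9]
finger_gap: 0.0571
gripper_force: 32.5
```

Call:
send_rows(rows=[0,0,0.003,0,0,0,0.006,0,0,0,0.009,0,0,0,0.011,0,0,0,0.011,0])

```text
t: 11.4
tcp_pos: [0.5046, 0.1208, 0.089]
tcp_rot: [-180.0, 0.2, -172.8]
force: [5.5, 0.9, 3.1]
finger_gap: 0.0575
gripper_force: 33.2
```

Call:
send_rows(rows=[0,0,0.002,0,0,0,0.004,0,0,0,0.004,0])

```text
t: 11.7
tcp_pos: [0.5048, 0.1208, 0.0851]
tcp_rot: [-180.0, 0.2, -172.8]
force: [8.4, 0.9, 3.1]
finger_gap: 0.0572
gripper_force: 33.7
```

```bash
cat > tilt.py <<'E'
from h import *
import sys
col=sys.argv[1]
im,d=manip.snapshot("wrist"); C=cam("wrist"); s=manip.get_state()
H=hsv(im); 
m=cv2.inRange(H,(90,60,20),(125,255,255)) if col=="blue" else cv2.inRange(H,(20,130,60),(32,255,255))
n,l,st,_=cv2.connectedComponentsWithStats(m); 
i=1+np.argmax(st[1:,4]); x,y,w,h=st[i,:4]
# screen/face points from depth near mid column
u,v=np.meshgrid(np.arange(x+w//2-25,x+w//2+25),np.arange(y+12,y+h-5)); u,v=u.ravel(),v.ravel(); z=d[v,u]; ok=z>0;u,v,z=u[ok],v[ok],z[ok]
P=C[2]+((C[1]@np.linalg.inv(C[0])@np.c_[u,v,np.ones(len(u))].T)*z).T
for _ in range(4):
    A=np.c_[P[:,:2],np.ones(len(P))]; k=np.linalg.lstsq(A,P[:,2],rcond=None)[0]; r=P[:,2]-A@k; P=P[abs(r)<max(.0015,2*r.std())]
nn=np.r_[-k[:2],1]; nn/=np.linalg.norm(nn)
g=(s["tcp_pos"][:2]); deck=np.array([-.3975,-.0506,.2746])
print("box",x,y,w,h,"tilt",np.degrees(np.arccos(nn[2])).round(1),"height of face over deck (perp) at tcp",((np.r_[g,1]@(k-deck))*nn[2]).round(4),"n",len(P),"head x range",P[:,0].min().round(3))
print(s["tcp_pos"].round(4),s["force"].round(1))
E
python3 tilt.py blue
```

```text
box 241 131 159 222 tilt 19.3 height of face over deck (perp) at tcp 0.0291 n 9149 head x range 0.44
[0.5048 0.1208 0.0852] [6.2 0.8 2.1]
```

Call:
send_rows(rows=[-0.0093,0,0.0037,0,-0.0186,0,0.0074,0,-0.0279,0,0.0111,0,-0.0344,0,0.0137,0,-0.04,0,0.016,0,-0.04,0,0.016,0])

```text
t: 12.35
tcp_pos: [0.544, 0.1258, 0.0679]
tcp_rot: [180.0, 0.0, -172.8]
force: [2.8, 0.8, -0.8]
finger_gap: 0.0572
gripper_force: 33.3
```

```bash
python3 tilt.py blue
```

```text
box 240 131 162 222 tilt 21.2 height of face over deck (perp) at tcp 0.0274 n 9041 head x range 0.48
[0.5437 0.1258 0.0681] [ 3.9  0.3 -1. ]
```

Call:
send_rows(rows=[-0.003,0,0.0014,0,-0.006,0,0.0026,0,-0.009,0,0.0038,0,-0.012,0,0.005,0,-0.012,0,0.005,0])

```text
t: 12.9
tcp_pos: [0.5525, 0.1269, 0.0639]
tcp_rot: [-180.0, -0.2, -172.8]
force: [-20.0, -3.2, 24.1]
finger_gap: 0.057
gripper_force: 36.5
```

Call:
send_rows(rows=[0,0,0,0,0,0,0,0,0,0,0,0,0,0,0,0], jaw=1)

```text
t: 13.3
tcp_pos: [0.5549, 0.1272, 0.0632]
tcp_rot: [180.0, 0.0, -172.8]
force: [1.0, -0.1, 0.2]
finger_gap: 0.0854
gripper_force: 0.0
```

Call:
send_rows(rows=[0,0,-0.02,0,0,0,-0.06,0,0,0,-0.1,0,0,0,-0.14,0,0,0,-0.14,0,0,0,-0.14,0])

```text
t: 13.9
tcp_pos: [0.5552, 0.1272, 0.2038]
tcp_rot: [-180.0, 0.1, -172.8]
force: [-0.1, -0.1, -0.4]
finger_gap: 0.0851
gripper_force: 0.0
```

```bash
python3 tilt.py blue; python3 - <<'E'
from h import *
im,d=manip.snapshot("wrist"); C=cam("wrist"); cv2.imwrite("pics/w4.png",im[:,:,::-1])
# head edge top corners -> plane 26mm above deck
g=hsv(im); m=cv2.inRange(g,(105,130,60),(125,255,255)); ys,xs=np.nonzero(m); 
h=cv2.convexHull(np.c_[xs,ys].astype(np.int32))[:,0]
k=np.array([-.3975,-.0506,.2746+.026/np.cos(.38)]); K,R,o=C
dd=(R@np.linalg.inv(K)@np.c_[h,np.ones(len(h))].T).T; t=(k[2]+k[:2]@o[:2]-o[2])/(dd[:,2]-dd[:,:2]@k[:2]); P=o+dd*t[:,None]
from scipy.spatial.transform import Rotation as Ro
a=np.radians(7.2); ex=np.array([np.cos(a)*np.cos(.38),np.sin(a)*np.cos(.38),-np.sin(.38)]); ey=np.array([-np.sin(a),np.cos(a),0])
for n,B in {"a":[.6416,.0334,.018],"b":[.6283,.1365,.018]}.items():
    q=P-np.array(B); X=q@ex; Y=q@ey; 
    hd=X<X.min()+.01
    print(n,"X",X.min().round(4),X.max().round(4),"Y range",Y.min().round(4),Y.max().round(4), "head row",Y[hd].min().round(4),Y[hd].max().round(4))
E
```

```text
box 285 109 72 139 tilt 21.9 height of face over deck (perp) at tcp 0.0253 n 5785 head x range 0.485
[0.5547 0.1272 0.2027] [ 0.2 -0.  -0.6]
a X -0.1734 -0.0183 Y range 0.0751 0.1317 head row 0.0767 0.1307
b X -0.1731 -0.0181 Y range -0.0288 0.0278 head row -0.0273 0.0267
```

View pics/w4.png

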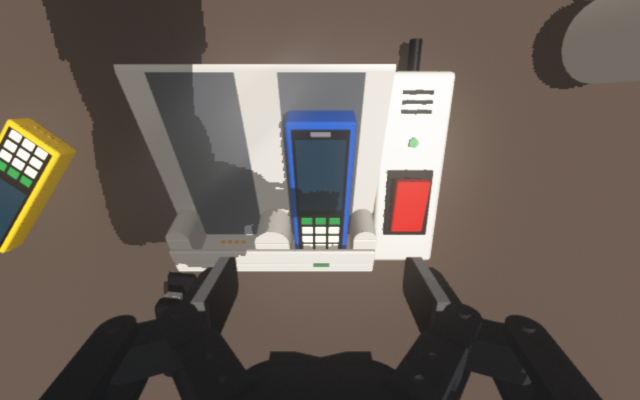

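Blue is in bay_b with its head edge at row 113, its keypad just reaching the hood at row 250, and straight. It may still be short of the stop, so I'll push on the head end with the fingers shut.

Call:
send_rows(rows=[0.04,0,0,0,0.08,0,0,0,0.12,0,0,0,0.126,0,0.04,0,0.126,0,0.075,0,0.126,0,0.095,0,0.126,0,0.103,0,0.126,0,0.103,0], jaw=-1)

```text
t: 14.8
tcp_pos: [0.429, 0.1114, 0.0993]
tcp_rot: [180.0, -0.2, -172.8]
force: [-0.0, 0.3, 0.6]
finger_gap: -0.0002
gripper_force: 0.0
```

Call:
send_rows(rows=[-0.008,0,0,0,-0.016,0,0,0,-0.022,0,0.001,0,-0.026,0,0.002,0,-0.03,0,0.004,0,-0.03,0,0.004,0])

```text
t: 15.4
tcp_pos: [0.46, 0.1152, 0.0961]
tcp_rot: [-180.0, -0.0, -172.8]
force: [0.9, -0.9, 1.4]
finger_gap: -0.0002
gripper_force: 0.3
```

Call:
send_rows(rows=[-0.003,0,0.0012,0,-0.006,0,0.0024,0,-0.008,0,0.0032,0,-0.008,0,0.0032,0])

```text
t: 15.8
tcp_pos: [0.4677, 0.1162, 0.0929]
tcp_rot: [-180.0, -0.0, -172.8]
force: [0.6, -0.6, 0.7]
finger_gap: 0.0002
gripper_force: 0.1
```

Call:
send_rows(rows=[-0.003,0,0.0012,0,-0.006,0,0.0024,0,-0.006,0,0.0024,0])

```text
t: 16.1
tcp_pos: [0.4719, 0.1168, 0.0911]
tcp_rot: [-180.0, -0.2, -172.8]
force: [-15.0, -1.9, 24.1]
finger_gap: 0.0002
gripper_force: 13.0
```

Call:
send_rows(rows=[0,0,-0.003,0,0,0,-0.008,0,0,0,-0.008,0])

```text
t: 16.4
tcp_pos: [0.4741, 0.117, 0.0993]
tcp_rot: [-180.0, 0.1, -172.8]
force: [0.2, 0.3, 0.7]
finger_gap: 0.0
gripper_force: 0.0
```

Call:
send_rows(rows=[-0.003,0,0.001,0,-0.003,0,0.001,0])

```text
t: 16.6
tcp_pos: [0.4746, 0.1171, 0.098]
tcp_rot: [-180.0, -0.2, -172.8]
force: [-17.1, -2.2, 23.9]
finger_gap: -0.0001
gripper_force: 12.5
```

Call:
send_rows(rows=[0.01,0,-0.004,0,0.03,0,-0.03,0,0.03,0,-0.07,0,0.0,0,-0.11,0,-0.06,0,-0.11,0,-0.08,0,-0.11,0,-0.08,0,-0.11,0,-0.08,0,-0.11,0])

```text
t: 17.4
tcp_pos: [0.5558, 0.1273, 0.207]
tcp_rot: [180.0, -0.1, -172.8]
force: [-0.6, -0.0, -0.1]
finger_gap: -0.0002
gripper_force: 0.0
```

```bash
cat > fit.py <<'E'
from h import *
import sys
col=sys.argv[1]
im,d=manip.snapshot("wrist"); C=cam("wrist"); cv2.imwrite(sys.argv[2],im[:,:,::-1])
lo,hi=HUE[col]; m=cv2.inRange(hsv(im),(lo,130,60),(hi,255,255))
n,l,st,ce=cv2.connectedComponentsWithStats(m); i=1+np.argmax(st[1:,4]*(abs(ce[1:,0]-320)<130)); ys,xs=np.nonzero(l==i)
h=cv2.convexHull(np.c_[xs,ys].astype(np.int32))[:,0]
k=np.array([-.3975,-.0506,.2746+.026/np.cos(.38)]); K,R,o=C
def on(h,k):
    dd=(R@np.linalg.inv(K)@np.c_[h,np.ones(len(h))].T).T; t=(k[2]+k[:2]@o[:2]-o[2])/(dd[:,2]-dd[:,:2]@k[:2]); return o+dd*t[:,None]
P=on(h,k); a=np.radians(7.2); ex=np.array([np.cos(a)*np.cos(.38),np.sin(a)*np.cos(.38),-np.sin(.38)]); ey=np.array([-np.sin(a),np.cos(a),0])
B={"a":[.6416,.0334,.018],"b":[.6283,.1365,.018]}[sys.argv[3]]
q=P-np.array(B); X=q@ex; Y=q@ey
print("head X",X.min().round(4),"Ymid",((Y.min()+Y.max())/2).round(4),"w",np.ptp(Y).round(4),"t",manip.get_state()["t"])
# points on hull in tray XY for angle
s=(X<-.06)&(X>X.min()+.01)
for nm,ss in(("left",s&(Y>0)),("right",s&(Y<0))):
    if ss.sum()>1: q=np.polyfit(X[ss],Y[ss],1); print(nm,"angle",np.degrees(q[0]).round(1))
# deck high edge (should be X=-0.190): light->counter transition along column in the middle of bays
g=cv2.GaussianBlur(cv2.cvtColor(im,cv2.COLOR_RGB2GRAY),(3,3),0).astype(float)
E
python3 fit.py blue pics/w5.png b
```

```text
head X -0.1728 Ymid -0.0005 w 0.0568 t 17.45
right angle -0.5
```

View pics/w5.png

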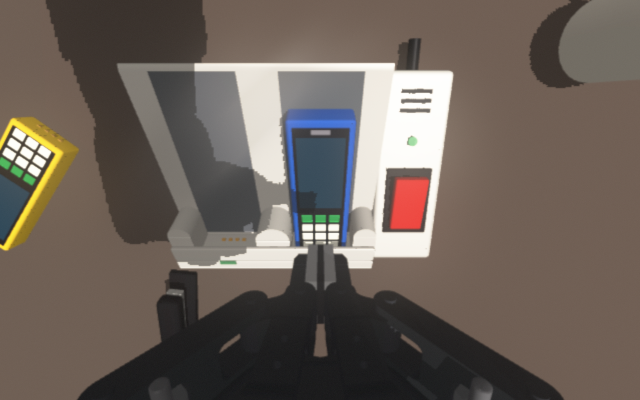

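```bash
cat >> fit.py <<'E'
k0=np.array([-.3975,-.0506,.2746])
pr=[]
for u in (210,262,290,345):
    c=g[40:100,u]; v=40+np.argmax(np.diff(c)); v2=v+2+np.argmin(np.diff(c)[v-38:v-20]); pr+=[[u,v+.5],[u,v2+.5]]
q=on(np.array(pr,float),k0)-np.array(B); print("edge rows",pr,"X",(q@ex).round(4))
q=on(np.array([[235,240.],[225,240]]),k0)-np.array(B); print("brass dots X if on deck",(q@ex).round(4))
P=on(np.array([[320,112.]]),k); print(P.round(4))
print("rocker",blob(C,im,"red",.05))
E
python3 fit.py blue pics/w6.png b
```

```text
head X -0.173 Ymid -0.0005 w 0.0569 t 17.5
left angle 4.5
right angle -0.5
edge rows [[210, np.float64(63.5)], [210, np.float64(71.5)], [262, np.float64(63.5)], [262, np.float64(67.5)], [290, np.float64(63.5)], [290, np.float64(71.5)], [345, np.float64(63.5)], [345, np.float64(71.5)]] X [-0.1998 -0.1938 -0.1998 -0.1968 -0.1998 -0.1938 -0.1998 -0.1938]
brass dots X if on deck [0.0076 0.0076]
[[0.4801 0.1171 0.1058]]
rocker [([408.0, 202.0], [0.5642, 0.2228], 60, 35, 3.8)]
```

Blue did not move under a 17 N push, and the deck's own edge shows my X reference is about 10 mm off, so it is home. It is centred (Y -0.5 mm) and flush. Next is yellow.

```bash
python3 -c "
from h import *
go(.6087,-.2222,.2,146.7)"
```

```text
delta [-0.0096, -0.3534, 0.0076] turn 0.7064 rows>= 7.1
```

Call:
send_rows(rows=[0,-0.04,0,0.09,0,-0.08,0,0.18,0,-0.13,0,0.27,-0.005,-0.18,0,0.36,-0.01,-0.23,0,0.45,-0.01,-0.28,0,0.54,-0.01,-0.32,0.004,0.63,-0.01,-0.353,0.008,0.706,-0.01,-0.353,0.008,0.706,-0.01,-0.353,0.008,0.706], jaw=1)

```text
t: 18.5
tcp_pos: [0.609, -0.2218, 0.1997]
tcp_rot: [180.0, -0.0, 146.7]
force: [-0.0, 0.6, -0.3]
finger_gap: 0.0852
gripper_force: 0.0
```

```bash
python3 - <<'E'
from h import *
C=cam("wrist"); im,d=manip.snapshot("wrist"); cv2.imwrite("pics/w7.png",im[:,:,::-1])
b=blob(C,im,"yellow",.026,minA=2000); print(b)
s=manip.get_state(); print(s["tcp_pos"],s["joint_pos"].round(1))
c=min(b,key=lambda q:abs(q[1][0]-.61)+abs(q[1][1]+.22)); a=c[4]; a=a if a>0 else a+180
r=np.radians(a); go(c[1][0]-.01*np.cos(r),c[1][1]-.01*np.sin(r),.014,a)
E
```

```text
[([108.0, 192.0], [0.4865, -0.4511], 86, 80, 62.4), ([317.0, 173.0], [0.6104, -0.2227], 160, 59, 146.6)]
[ 0.60923798 -0.22102449  0.20003397] [-27.1  28.1  11.7  73.6   0.    6.1]
delta [-0.0119, -0.0008, 0.186] turn 0.0029 rows>= 3.7
```

View pics/w7.png

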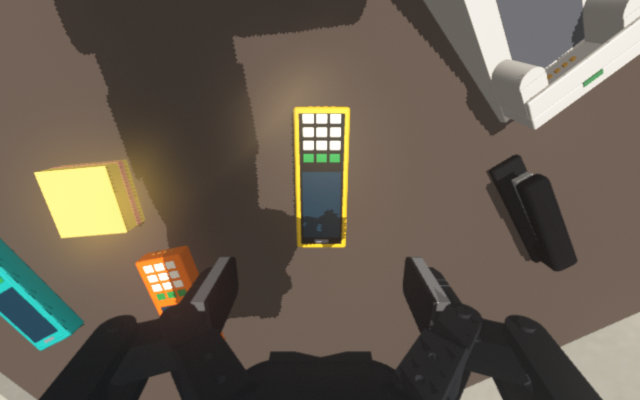

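Yellow is at (322,175) with its keypad up (towards the robot) and clear of the stapler (535,215) and orange (165,280). Next is the grasp.

Call:
send_rows(rows=[-0.012,-0.001,0.04,0.003,-0.012,-0.001,0.08,0.003,-0.012,-0.001,0.12,0.003,-0.012,-0.001,0.15,0.003,-0.012,-0.001,0.17,0.003,-0.012,-0.001,0.18,0.003,-0.012,-0.001,0.185,0.003,-0.012,-0.001,0.185,0.003])

```text
t: 19.35
tcp_pos: [0.6195, -0.2286, 0.0152]
tcp_rot: [180.0, 0.0, 146.6]
force: [-0.2, -0.4, 1.0]
finger_gap: 0.0853
gripper_force: 0.0
```

Call:
send_rows(rows=[0,0,0,0,0,0,0,0,0,0,0,0,0,0,0,0,0,0,0,0,0,0,0,0], jaw=-1, grip_force=25)

```text
t: 19.95
tcp_pos: [0.6199, -0.2292, 0.0159]
tcp_rot: [180.0, 0.1, 146.6]
force: [-1.0, 2.5, 6.3]
finger_gap: 0.0576
gripper_force: 26.2
```

Call:
send_rows(rows=[0,0,-0.03,0,0,0,-0.07,0,0,0,-0.11,0,0,0,-0.15,0.14,0,0,-0.19,0.28,0,0,-0.2,0.42,0,0,-0.2,0.56,0,0,-0.2,0.7])

```text
t: 20.75
tcp_pos: [0.6193, -0.2292, 0.2155]
tcp_rot: [180.0, 0.0, 106.1]
force: [0.2, 0.7, -3.0]
finger_gap: 0.0572
gripper_force: 30.3
```

```bash
python3 - <<'E'
from h import *
go(.5164,.0176,.18,7.2); print(manip.get_state()["joint_pos"].round(1))
E
```

```text
delta [0.2657, -0.0304, 0.0353] turn 1.7263 rows>= 11.5
[-27.4  29.2  16.   76.7  -0.   46.5]
```

Call:
send_rows(rows=[0.03,-0.003,0,0.14,0.06,-0.006,0,0.28,0.09,-0.01,0,0.42,0.12,-0.014,0,0.56,0.15,-0.018,0,0.7,0.18,-0.022,0,0.84,0.21,-0.026,0,0.98,0.24,-0.03,0,1.12,0.266,-0.03,0,1.26,0.266,-0.03,0,1.4])

```text
t: 21.75
tcp_pos: [0.5139, 0.0199, 0.2153]
tcp_rot: [-180.0, -0.0, 26.0]
force: [-0.5, 0.5, -2.9]
finger_gap: 0.0567
gripper_force: 30.3
```

Call:
send_rows(rows=[0,0,0.01,0.14,0,0,0.02,0.28,0,0,0.035,0.326,0,0,0.035,0.326,0,0,0.035,0.326])

```text
t: 22.25
tcp_pos: [0.5151, 0.0175, 0.1802]
tcp_rot: [180.0, 0.0, 7.7]
force: [0.8, -0.0, -2.6]
finger_gap: 0.0574
gripper_force: 30.2
```

```bash
python3 - <<'E'
from h import *
go(.5164,.0176,.11,7.2); print(manip.get_state()["joint_pos"].round(1))
E
```

```text
delta [0.0013, 0.0001, 0.0702] turn 0.0079 rows>= 1.4
[ -7.1  15.6 -11.4  63.   -0.  165.2]
```

Call:
send_rows(rows=[0.0013,0,0.03,0.008,0.0013,0,0.06,0.008,0.0013,0,0.07,0.008,0.0013,0,0.074,0.008,0.0013,0,0.078,0.008,0.0013,0,0.082,0.008,0.0013,0,0.086,0.008,0.0013,0,0.09,0.008,0.0013,0,0.094,0.008,0.0013,0,0.094,0.008], grip_force=20)

```text
t: 23.25
tcp_pos: [0.5184, 0.0175, 0.0866]
tcp_rot: [180.0, -0.2, 7.1]
force: [5.4, 1.0, 1.6]
finger_gap: 0.0576
gripper_force: 32.1
```

Call:
send_rows(rows=[0.0093,0,0.0037,0,0.0186,0,0.0074,0,0.0279,0,0.0111,0,0.0344,0,0.0137,0,0.04,0,0.016,0,0.04,0,0.016,0])

```text
t: 23.85
tcp_pos: [0.5572, 0.0228, 0.0693]
tcp_rot: [-180.0, -0.0, 7.1]
force: [3.2, 1.2, 0.2]
finger_gap: 0.0571
gripper_force: 31.9
```

Call:
send_rows(rows=[0.003,0,0.0014,0,0.006,0,0.0026,0,0.009,0,0.0038,0,0.009,0,0.0038,0])

```text
t: 24.25
tcp_pos: [0.564, 0.0235, 0.0662]
tcp_rot: [180.0, 0.1, 7.1]
force: [-9.7, -2.3, 13.0]
finger_gap: 0.0574
gripper_force: 33.4
```

Call:
send_rows(rows=[0.002,0,0.0008,0,0.004,0,0.0014,0,0.004,0,0.0014,0])

```text
t: 24.55
tcp_pos: [0.5663, 0.0239, 0.065]
tcp_rot: [180.0, 0.3, 7.1]
force: [-22.5, -5.2, 25.4]
finger_gap: 0.0571
gripper_force: 35.2
```

Call:
send_rows(rows=[0,0,0,0,0,0,0,0,0,0,0,0,0,0,0,0,0,0,-0.02,0,0,0,-0.06,0,0,0,-0.1,0,0,0,-0.14,0,0,0,-0.14,0], jaw=1)

```text
t: 25.45
tcp_pos: [0.5711, 0.0241, 0.2094]
tcp_rot: [179.9, -0.4, 7.1]
force: [-0.7, 0.3, 0.1]
finger_gap: 0.0855
gripper_force: 0.0
```

```bash
sed -i '/^k0=/,$d' fit.py; python3 fit.py yellow pics/w8.png a; python3 - <<'E'
from h import *
im,_=manip.snapshot("top"); cv2.imwrite("pics/t9.png",im[:,:,::-1])
E
```

```text
head X -0.1626 Ymid -0.0003 w 0.0567 t 25.5
```

View pics/w8.png

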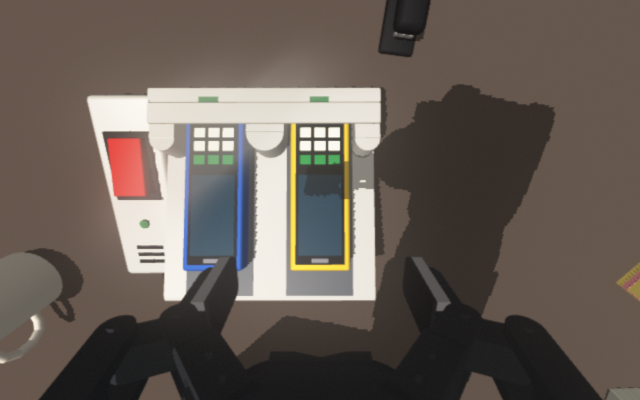

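Both handhelds sit side by side with their heads at the same row (268), straight and under the hood. I'll check the numbers against the deck edge and confirm the rocker's tilt.

```bash
python3 - <<'E'
from h import *
im,d=manip.snapshot("wrist"); K,R,o=C=cam("wrist")
a=np.radians(7.2); ex=np.array([np.cos(a)*np.cos(.38),np.sin(a)*np.cos(.38),-np.sin(.38)])
def X(h,off):
    k=np.array([-.3975,-.0506,.2746+off/np.cos(.38)]); h=np.array(h,float)
    dd=(R@np.linalg.inv(K)@np.c_[h,np.ones(len(h))].T).T; t=(k[2]+k[:2]@o[:2]-o[2])/(dd[:,2]-dd[:,:2]@k[:2]); return ((o+dd*t[:,None]-np.array([.6416,.0334,.018]))@ex).round(4)
for c,u0 in(("blue",215),("yellow",320)):
    m=cv2.inRange(hsv(im),(HUE[c][0],130,60),(HUE[c][1],255,255)); m[:,:u0-45]=0; m[:,u0+45:]=0
    ys,xs=np.nonzero(m); print(c,"head X per corner",[X([[u,ys[abs(xs-u)<2].max()+.5]],.026)[0] for u in (u0-20,u0,u0+20)])
g=cv2.GaussianBlur(cv2.cvtColor(im,cv2.COLOR_RGB2GRAY),(3,3),0).astype(float)
print("deck high edge X",[X([[u,285+np.argmin(np.diff(g[285:312,u]))+.5]],0)[0] for u in(267,275,362)])
m=cv2.inRange(hsv(im),(0,150,60),(6,255,255)); v,u=np.nonzero(cv2.erode(m,np.ones((5,5)))); z=d[v,u]; ok=z>0; u,v,z=u[ok],v[ok],z[ok]
P=(o+((R@np.linalg.inv(K)@np.c_[u,v,np.ones(len(u))].T)*z).T); k=np.linalg.lstsq(np.c_[P[:,:2],np.ones(len(P))],P[:,2],rcond=None)[0]
print("rocker dz/dx slope rad",np.arctan(k[0]).round(3),len(P))
f=np.load("w1.npz"); m=cv2.inRange(hsv(f["im"]),(0,150,60),(6,255,255)); v,u=np.nonzero(cv2.erode(m,np.ones((5,5)))); z=f["d"][v,u]; ok=z>0;u,v,z=u[ok],v[ok],z[ok]
P=(f["o"]+((f["R"]@np.linalg.inv(f["K"])@np.c_[u,v,np.ones(len(u))].T)*z).T); k=np.linalg.lstsq(np.c_[P[:,:2],np.ones(len(P))],P[:,2],rcond=None)[0]
print("before",np.arctan(k[0]).round(3),len(P))
E
```

```text
Traceback (most recent call last):
ValueError: zero-size array to reduction operation maximum which has no identity
```

```bash
python3 - <<'E'
from h import *
im,d=manip.snapshot("wrist"); K,R,o=C=cam("wrist")
a=np.radians(7.2); ex=np.array([np.cos(a)*np.cos(.38),np.sin(a)*np.cos(.38),-np.sin(.38)])
def X(h,off):
    k=np.array([-.3975,-.0506,.2746+off/np.cos(.38)]); h=np.array(h,float)
    dd=(R@np.linalg.inv(K)@np.c_[h,np.ones(len(h))].T).T; t=(k[2]+k[:2]@o[:2]-o[2])/(dd[:,2]-dd[:,:2]@k[:2]); return ((o+dd*t[:,None]-np.array([.6416,.0334,.018]))@ex).round(4)
for c,u0,lo,hi in(("blue",213,105,128),("yellow",320,18,34)):
    m=cv2.inRange(hsv(im),(lo,120,40),(hi,255,255)); m[:,:u0-40]=0; m[:,u0+40:]=0; m[:200]=0
    ys,xs=np.nonzero(m); print(c,len(ys),"head X",[float(X([[u,ys[abs(xs-u)<2].max()+.5]],.026)[0]) for u in range(u0-24,u0+25,8) if (abs(xs-u)<2).any()])
g=cv2.GaussianBlur(cv2.cvtColor(im,cv2.COLOR_RGB2GRAY),(3,3),0).astype(float)
print("deck high edge X",[float(X([[u,285+np.argmin(np.diff(g[285:312,u]))+.5]],0)[0]) for u in(267,275,362)])
def rock(im,d,K,R,o):
    m=cv2.inRange(hsv(im),(0,150,60),(6,255,255)); n,l,st,ce=cv2.connectedComponentsWithStats(m); m=(l==1+np.argmax(st[1:,4])).astype(np.uint8)
    v,u=np.nonzero(cv2.erode(m,np.ones((5,5)))); z=d[v,u]; ok=z>0; u,v,z=u[ok],v[ok],z[ok]
    P=(o+((R@np.linalg.inv(K)@np.c_[u,v,np.ones(len(u))].T)*z).T); k=np.linalg.lstsq(np.c_[P[:,:2],np.ones(len(P))],P[:,2],rcond=None)[0]
    return np.arctan(k[0]).round(3),len(P)
f=np.load("w1.npz"); print("rocker slope before",rock(f["im"],f["d"],f["K"],f["R"],f["o"]),"now",rock(im,d,K,R,o))
E
```

```text
blue 739 head X [-0.1632, -0.1632, -0.1623, -0.1595, -0.1633]
yellow 1188 head X [-0.1634, -0.1634, -0.1634, -0.1634, -0.1634, -0.1634, -0.1634]
deck high edge X [-0.1985, -0.1985, -0.1986]
rocker slope before (np.float64(0.157), 699) now (np.float64(-0.16), 1104)
```

The rocker has gone from +0.157 to -0.160 rad, so it has fully snapped over. Both heads sit at the same distance, consistent with resting on the stop, and the arm is clear. Handing in.

```bash
python3 -c "
from rig import manip
print(manip.get_state()['t'],manip.sign_off())"
```

```text
the job is handed in; nothing more can be done
25.65 None
```

I handed the job in at 25.7 s: blue is in bay_b and yellow in bay_a, both pushed firmly against the stop, the rocker is on, and I kept the arm clear of the mug, stapler and notes. The judging result was not shown to me.

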